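# Take the hot boiled egg out of the steaming rack with the tongs

### The arm

A 7-joint arm with a two-finger parallel gripper is mounted at the origin on a cart in front of the work surface, level with it; the furniture and walls round the work are solid. World frame = base frame: x ahead of the robot, y to its left, z up, the work surface at z = 0. Lengths are in m, angles in rad, forces in N, time in s.
With the tool pointing down it reaches from about 0.4 to 0.875 m from the base axis. Payload 6.5 kg.
Tool frame: the origin (TCP) lies at the very end of the fingers, on their centre line; the grasp point (between the pads) lies 19 mm behind it (manip.grip_point_offset is the z of the grasp point in the tool frame, in m); z points along the fingers, y is the direction in which the jaws open and shut (so a half turn about z gives the same grasp; the last joint's range is limited). The gripper opens to 85 mm and grips with 20 to 120 N. Pads are 22 mm wide; open, the fingers measure 114 mm over their backs; the gripper's body (76 mm by 85 mm) begins 54 mm behind the grasp point. The pads swing forward as they close: fully open they stand 13 mm farther back than shut.
Start: joints at [-1.242, 0.536, -0.004, 1.538, 0.003, 1.067, -0.071], TCP at [0.25, 0.6, 0.231] pointing down, gripper open.
Joint ranges: [-2.7, 2.7], [-0.37, 2.16], [-1.27, 1.26], [0.24, 2.4], [-1.31, 4.45], [0.19, 1.91], [-2.76, 2.76]. Speed limits (rad/s): [2.39, 2.39, 3.14, 3.14, 3.14, 3.14, 3.14].

### API

Orientations are given as a unit quaternion [x, y, z, w].
In Python, from bench import manip, eyes gives the robot as it stands.
- The arm moves only by the tool jog_arm, never from a script. Its argument "motion" is a list of rows, each an object with "linear": the shift along the tool's x, y, z in cm, a list of three; "roll": the turn about the tool's z in degrees. In form: [{"linear": [tx, ty, tz], "roll": roll}, ...]. A call has 1 to 12 rows; each row shifts and turns the pose as measured when the row begins, along the tool's axes as they then stand; what a row does not reach is not made up. A row lasts 1/8 s, in which the tool goes at most 62.5 mm and 10.7 degrees, less where a joint would pass 70% of its speed; a pose out of reach is approached as far as the arm can. A call is refused whole if a number of a shift passes 6.25 or a number of a turn 10.7, either way. A call with a gripper value outside its range is refused whole. "fingers" is the closure in counts, from 0 (fully open) to 255 (shut), set as the call begins (left out, the last holds). The fingers move at their own pace and stop on an object; "newtons" is the grip in N (left out, the last holds). Time passes only in rows, so rows that do not move let the fingers close. It gives the time, the measured TCP pose, the force and the opening at its end, in the units of the state.
- manip.get_state(): the state, without advancing time (a new reading comes with each control period).
- eyes.capture(name): name is "scene" or "side" or "wrist"; returns a dict with "pixels" (420x560x3 uint8, blue, green, red), "depth" (420x560 float32, m along the optical axis (not along the pixel's ray), 0 where there is no reading), "fov_y" (degrees; the focal length in pixels is half the picture's height over the tangent of half this angle, whatever the lens; pixels are square), "cx", "cy" (the principal point, pixels), "xyz" and "attitude" of the camera in the world; the wrist camera has in their place "mount" (4x4, takes a point from camera to tool coordinates, whose origin is the TCP and whose axes are the flange's). Camera axes: x right, y down, z forward; pixel columns grow to the right and rows downward; lengths in m; the calibration is good to about 2 mm. A picture is of the moment at which its call begins: read the wrist's pose just before it.
- manip.job_done(): hands the job in, once; it reports no verdict.
Trained networks look in the newest picture that a camera, given by its name, has taken for a name from the list of things; names that differ only in an ending like _2 or _b are one class to them, and where a whole thing is asked for, a point or a joint stands for the part that bears it (a point fixed in the world has none). Each returns a list of dicts, best first, with "score" (0 to 1); they miss things now and then, are a little off and sometimes report something else, mostly with a low value. They report only what shows in the picture. A call takes as long as a camera call. They do not tell look-alikes from the thing itself.
- eyes.spot_in(camera, name): "point" ([column, row] as shares, 0 to 1, of the picture: columns of its width, rows of its height, amid what is visible of it).
The state is a dict: "t": time; "qpos": joint angles; "qvel": joint speeds; "effort": joint torques, N m; "tool_pos": TCP position; "orientation": TCP orientation; "contact_force": force on the tool from outside, world axes, zero at the start; "torque": the same for the moment, N m; "width": finger opening in m.
Only numpy, scipy, OpenCV 4.12 (cv2) and the standard library are available. Lean on these libraries where they do the work, as an engineer would, in place of code of your own. Each camera call takes 0.05 s, during which the arm holds its last target. There are 200 camera calls.

### The job

The last boiled egg still stands in the wire rack and is too hot to touch: pick up the tongs, close them gently round the egg, lift it out of its seat and carry it over to the bowl. Finish while holding it there with the tongs, still, over the middle of the bowl and clear above its rim; do not lower it in or let go. Never touch the egg with the gripper, do not drop or crush it, and leave the rack, the bowl, the mug and the glass where they stand.

Things in the scene. Friction and masses are not known exactly. Their poses are not given: they have to be found in the camera images.
- tongs: Spring kitchen tongs lying on edge on the worktop, 218 mm long plus a hanging ring, 24 mm high, 120 g: steel hinge at one end, two arms spreading level to left and right, black plastic hand grips half way, cupped dark rubber tips at the other end. Origin midway between the grips, on the underside; +x points from hinge to tips, z up; arms' mid height is at z = 12 mm.
- tongs_grip (a point): Midway between the two hand grips, at mid height, close to the balance point. The grips are 64 mm long along the tongs (32 mm either way from here), 22 mm high, and measure 58 mm over their outer faces when open, 39 mm when closed on the egg. Squeezing them 1 mm narrows the gap between the tips by about 1.8 mm.
- tongs_hinge (a point): Hinge of the tongs, 110 mm behind the grips' middle. Its spring pushes each grip outward with about 4 N when the arms are open, 7 N when closed on the egg; of the squeeze beyond that, a little over half arrives at each tip.
- tongs_left (a joint): How far each arm of the tongs is closed, in rad (both move alike, mirrored): 0 fully open as the spring holds them, with 80 mm between the middles of the tip cups; about 0.094 closed on the egg; 0.165 shut. The front and rear edges of the cups stand about 7 mm farther in than their middles.
- tongs_right: The right arm of the tongs (seen from hinge to tips). Origin on the hinge axis at mid height.
- tip_left (a point): Middle of the inner face of the left tip cup, at mid height, 81 mm ahead of the grips' middle when open and 84 mm when closed on the egg. The cups are 24 mm high and about 35 mm long along the tongs.
- tip_right (a point): Middle of the inner face of the right tip cup.
- egg: Light brown boiled egg standing on its blunt end in one of the four wire seats of the rack; 44 mm thick, 57 mm tall, 58 g or so. Origin at its lowest point, z up to the pointed end. Its widest girth is 25 mm above the origin and stands 19 mm above the wires of the rack, 86 mm above the worktop. Its shell breaks if a tip of the tongs presses it with more than 45 N.
- egg_middle (a point): Centre of the egg at its widest girth.
- egg_rack: Steel wire egg rack with two U-shaped wire legs, 132 x 140 mm and 47 mm tall, standing loose on the chopping board; four ring seats of 34 mm at (+-35, +-35) mm, the other three empty. Origin on the underside in the middle. Its wires lie 45 mm above its underside.
- board: Wooden chopping board, 230 x 340 mm, 22 mm thick, fixed. Origin in the middle of the underside.
- bowl: Small blue bowl, 105 mm wide, 51 mm high, loose on the worktop; one cooked egg already lies in it, its top a little above the level of the rim. Origin in the middle of the underside.
- bowl_rim (a point): Centre of the mouth of the bowl, at the height of the rim.
- mug_1: Striped mug, 93 mm tall, to be left alone. Origin at the underside.
- glass_1: Drinking glass, 81 mm wide, 93 mm tall, to be left alone. Origin at the underside.
Mind the look-alikes: they are no part of the job. What is shaped like the bowl but purple is not meant.

How it is judged:
By the outcome, as a careful person would: the job done as asked, in the order asked, and still so for the second after the job is handed in, while the arm keeps its last pose, push and grip.
It also fails if it takes over 45 s, if anything falls off the work surface, if the arm or the gripper's body presses on something with over 40 N, if the wrist force passes 120 N, or if a joint passes its speed limit or range.

## Working session

There is one attempt and no reset: what is moved stays moved. The work goes in short steps, Python scripts to look and compute and a tool call to move; the robot and the scene stay as the last step left them, time stands still between calls to the robot, and variables do not carry over. Pictures are saved under pics/ and viewed, on a budget of 10 in all, crops included, one or two more only if the job needs it, and the job is handed in when it is done.

Besides the shell and the picture viewer there is one more tool, called after "Call:" as name(argument=value, ...) on one line, values as JSON. jog_arm: Moves the arm, as the interface text tells. Its arguments: {"type":"object","properties":{"motion":{"type":"array"},"fingers":{"type":"number"},"newtons":{"type":"number"}},"required":["motion"]}

```bash
mkdir -p pics; ls; cat > h.py <<'E'
import numpy as np, cv2
from scipy.spatial.transform import Rotation as R
from bench import manip, eyes
def cap(n):
    s=manip.get_state(); c=eyes.capture(n)
    f=210/np.tan(np.radians(c["fov_y"])/2); 
    if n=="wrist":
        T=np.eye(4);T[:3,:3]=R.from_quat(s["orientation"]).as_matrix();T[:3,3]=s["tool_pos"];T=T@np.array(c["mount"])
    else:
        T=np.eye(4);a=np.array(c["attitude"])
        T[:3,:3]=a if a.shape==(3,3) else R.from_quat(a).as_matrix();T[:3,3]=c["xyz"]
    c["f"]=f;c["T"]=T
    return c
def cloud(c):
    v,u=np.mgrid[:420,:560];d=c["depth"]
    p=np.stack([(u-c["cx"])/c["f"]*d,(v-c["cy"])/c["f"]*d,d],-1)
    return p@c["T"][:3,:3].T+c["T"][:3,3]
def proj(c,p):
    q=(np.asarray(p)-c["T"][:3,3])@c["T"][:3,:3]
    return q[...,:2]/q[...,2:]*c["f"]+[c["cx"],c["cy"]]
E
python3 - <<'E'
from h import *
print(manip.get_state(), manip.grip_point_offset)
ims=[]
for n in("scene","side"):
    c=cap(n);P=cloud(c);print(n,c["xyz"],c["attitude"],c["f"])
    cv2.imwrite(f"pics/{n}.png",c["pixels"])
    for k in("tongs","tongs_grip","tongs_hinge","tip_left","tip_right","egg","egg_rack","bowl","mug_1","glass_1"):
        for r in eyes.spot_in(n,k)[:3]:
            u,v=int(r["point"][0]*560),int(r["point"][1]*420)
            print(k,round(r["score"],2),u,v,P[v,u].round(3))
E
```

```text
pics
{'t': 0.0, 'qpos': array([-1.24221815,  0.53719128, -0.0044404 ,  1.53889341,  0.0025774 ,
        1.06730688, -0.07120858]), 'qvel': array([ 0.00024387,  0.00034317,  0.00136951,  0.00071089, -0.00055977,
        0.00119969, -0.00209767]), 'effort': array([-3.73999810e-04, -5.83415401e+01,  1.04830943e+00, -2.59103733e+01,
        1.22693295e-02,  9.52540868e-03, -4.67930846e-06]), 'tool_pos': array([0.24975312, 0.59939825, 0.2303889 ]), 'orientation': array([ 1.96083227e-01,  9.80586847e-01, -8.88383375e-04, -1.21205301e-04]), 'contact_force': array([ 0.39930812, -0.62072285,  0.28518769]), 'torque': array([-0.0034303 ,  0.02160682,  0.06913995]), 'width': 0.08492834495729482} -0.0187
scene [-0.53826377  0.54188599  0.8029813 ] [-0.48182497  0.72349965 -0.41885281  0.26259339] 494.1171654551065
tongs 0.67 380 228 [ 0.479 -0.211  0.019]
tongs_grip 0.87 378 231 [ 0.483 -0.208  0.007]
tongs_hinge 0.84 377 230 [ 0.479 -0.202  0.014]
tip_left 0.7 376 226 [ 0.487 -0.202  0.024]
tip_right 0.77 382 218 [ 0.537 -0.256  0.011]
egg 0.71 180 228 [0.561 0.358 0.103]
egg_rack 0.89 203 245 [
[... 311 characters left out ...]
176] 475.19638497386404
tongs 0.75 351 211 [ 0.491 -0.259  0.006]
tongs_grip 0.86 348 214 [ 0.478 -0.209  0.017]
tongs_hinge 0.97 353 216 [ 0.464 -0.213  0.012]
tip_left 0.98 350 218 [ 0.473 -0.213  0.004]
tip_right 0.9 343 206 [ 0.514 -0.252  0.019]
tip_right 0.32 213 301 [0.511 0.337 0.019]
egg 0.44 179 259 [0.569 0.359 0.105]
egg_rack 0.65 228 275 [0.545 0.247 0.023]
egg_rack 0.42 353 218 [ 0.464 -0.212  0.007]
bowl 0.77 326 237 [ 0.464 -0.047  0.014]
bowl 0.66 349 220 [ 0.474 -0.208 -0.   ]
bowl 0.64 265 235 [0.566 0.076 0.044]
mug_1 0.64 178 254 [0.575 0.355 0.112]
mug_1 0.6 267 188 [ 0.713 -0.153  0.069]
mug_1 0.56 353 212 [ 0.485 -0.26   0.004]
glass_1 0.82 177 217 [0.746 0.182 0.09 ]
```

```bash
python3 - <<'E'
import cv2
a=cv2.imread("pics/scene.png")
cv2.imwrite("pics/s1.png",cv2.resize(a[130:310,120:440],None,fx=2.5,fy=2.5,interpolation=2))
E
```

```text
(no output)
```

View pics/s1.png

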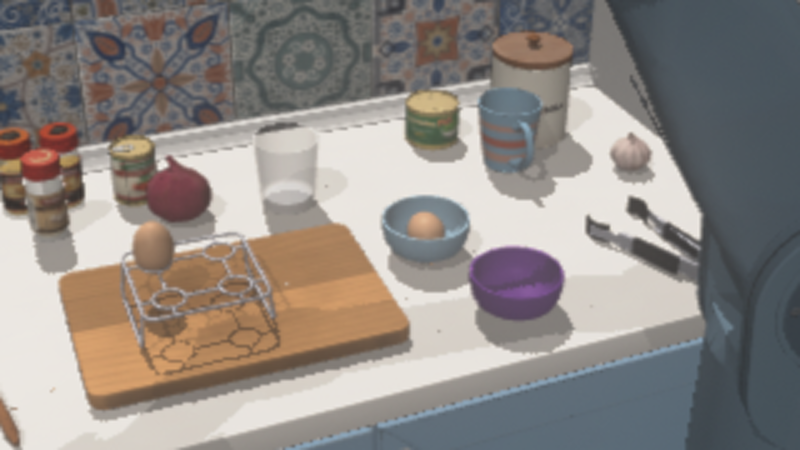

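The picture shows these candidates:
- **Egg:** the one in the rack at (181,228) is mine. The one in the bowl at (290,222) is not.
- **Bowl:** the blue one at (290,224) is mine. The purple one at (326,243) is a decoy.
- **Tongs:** the only pair is at about (380,230), with its tips at (360,221) and (375,213). The hinge is hidden behind the arm.

```bash
cat > m1.py <<'E'
from h import *
A=[];C=[]
for n in("scene","side"):
    c=cap(n);P=cloud(c).reshape(-1,3);col=c["pixels"].reshape(-1,3).astype(int)
    A.append(P);C.append(col)
    m=(P[:,2]>.008)&(P[:,2]<.035)&(P[:,0]>.3)&(P[:,0]<.65)&(P[:,1]<-.1)&(P[:,1]>-.45)
    q=P[m]; print(n,"tongs",m.sum(),q.min(0),q.max(0),q.mean(0))
    m=(np.linalg.norm(P[:,:2]-[.565,.355],axis=1)<.05)&(P[:,2]>.08)&(P[:,2]<.14)
    q=P[m]
    # sphere-ish fit: ellipsoid with radius profile; fit circle on band near girth
    from scipy.optimize import least_squares
    def res(p):
        d=q-p; h=d[:,2]; b=np.where(h>0,.032,.025)
        return np.sqrt((d[:,0]**2+d[:,1]**2)/.022**2+(h/b)**2)-1
    r=least_squares(res,[.57,.355,.086],loss="soft_l1",f_scale=.05); print(n,"egg",r.x.round(4),m.sum(),abs(res(r.x)).mean(), q[:,2].max())
    for nm,ctr,zz in(("bowl",[.56,.06],.051),("glass",[.74,.17],.09),("mug",[.72,-.13],.09)):
        m=(np.linalg.norm(P[:,:2]-ctr,axis=1)<.09)&(abs(P[:,2]-zz)<.008)
        q2=P[m]
        if m.sum()>8:
            (u,v),rad=cv2.minEnclosingCircle(q2[:,:2].astype(np.float32)); print(n,nm,u,v,rad,m.sum())
    m=(P[:,2]>.05)&(P[:,2]<.08)&(np.linalg.norm(P[:,:2]-[.55,.32],axis=1)<.15); print("rack",P[m].min(0),P[m].max(0),m.sum())
E
python3 m1.py
```

```text
scene tongs 390 [ 0.41874993 -0.26885902  0.00807952] [ 0.58537666 -0.16778747  0.02616379] [ 0.49863478 -0.22350326  0.01662539]
scene egg [0.5831 0.3524 0.0841] 228 0.059352154566273775 0.11749687549880228
scene bowl 0.5608133673667908 0.03410423547029495 0.08375431597232819 230
scene glass 0.7622733116149902 0.14458821713924408 0.04522709548473358 156
scene mug 0.7438740730285645 -0.15772505104541779 0.056229714304208755 162
rack [0.47507754 0.2491048  0.05097543] [0.61889875 0.38694929 0.0798049 ] 467
side tongs 1585 [ 0.30010573 -0.40981505  0.00801931] [ 0.64932972 -0.16853662  0.03499395] [ 0.46744282 -0.32768682  0.01898319]
side egg [0.5835 0.3506 0.0847] 90 0.04197390119328819 0.11635805837981544
side bowl 0.5400895476341248 0.034842707216739655 0.06413833051919937 92
side glass 0.762819230556488 0.1461498737335205 0.04544989764690399 152
side mug 0.7294328212738037 -0.1749333292245865 0.04366182163357735 69
rack [0.47761228 0.24828611 0.05049081] [0.61246363 0.38699849 0.07007103] 415
```

Call:
jog_arm(motion=[{"linear":[0,0,-5]},{"linear":[0,0,-2]}])

```text
invalid input
```

Call:
jog_arm(motion=[{"linear":[-4.2,-3.6,-2.0],"roll":0},{"linear":[-4.2,-3.6,-2.0],"roll":0},{"linear":[-4.2,-3.6,0],"roll":0},{"linear":[-4.2,-3.6,0],"roll":0},{"linear":[-4.2,-3.6,0],"roll":0},{"linear":[-4.2,-3.6,0],"roll":0},{"linear":[-4.2,-3.6,0],"roll":0},{"linear":[-4.2,-3.6,0],"roll":0},{"linear":[-4.2,-3.6,0],"roll":0},{"linear":[-4.2,-3.6,0],"roll":0}])

```text
t: 2.45
tool_pos: [0.5064, 0.0969, 0.273]
orientation: [0.192, 0.981, 0.003, 0.002]
contact_force: [0.4, 0.9, 0.4]
width: 0.0851
```

Call:
jog_arm(motion=[{"linear":[-0.7,-5.5,0],"roll":0},{"linear":[-0.7,-5.5,0],"roll":0},{"linear":[-0.7,-5.5,0],"roll":0},{"linear":[-0.7,-5.5,0],"roll":0},{"linear":[-0.7,-5.5,0],"roll":0},{"linear":[-0.7,-5.5,0],"roll":0},{"linear":[0,0,0],"roll":0}])

```text
t: 3.32
tool_pos: [0.4191, -0.2397, 0.2727]
orientation: [0.196, 0.981, 0.003, 0.006]
contact_force: [1.6, 0.9, -0.6]
width: 0.0857
```

```bash
python3 - <<'E'
from h import *
c=cap("wrist");P=cloud(c);print(manip.get_state()["tool_pos"],np.array(c["mount"]).round(3))
cv2.imwrite("pics/w1.png",c["pixels"])
np.save("w1.npy",P)
for k in("tongs_grip","tongs_hinge","tip_left","tip_right"):
    for r in eyes.spot_in("wrist",k)[:2]:
        u,v=int(r["point"][0]*560),int(r["point"][1]*420); print(k,round(r["score"],2),u,v,P[v,u].round(3))
q=P.reshape(-1,3);m=(q[:,2]>.009)&(q[:,2]<.04)&(q[:,1]<-.1)
q=q[m];print(m.sum(),q.min(0),q.max(0),q.mean(0))
E
python3 m1.py
```

```text
[ 0.42007266 -0.23730319  0.27255138] [[-0.001 -0.958 -0.287  0.073]
 [ 1.    -0.001 -0.     0.   ]
 [ 0.    -0.287  0.958 -0.142]
 [ 0.     0.     0.     1.   ]]
tongs_grip 0.78 278 203 [ 0.456 -0.259  0.003]
tongs_hinge 0.87 276 202 [ 0.448 -0.259  0.022]
tip_left 0.76 304 197 [ 0.456 -0.22   0.022]
tip_left 0.67 279 205 [ 0.459 -0.259  0.003]
tip_right 0.82 279 213 [ 0.465 -0.261  0.021]
tip_right 0.7 307 199 [ 0.46  -0.217  0.023]
7071 [ 0.1269497  -0.40027905  0.0090014 ] [ 0.95240602 -0.10005061  0.03999918] [ 0.43196725 -0.33604825  0.02361411]
scene tongs 431 [ 0.4337731  -0.40390611  0.0080013 ] [ 0.64921116 -0.16814757  0.03467953] [ 0.52778231 -0.25590831  0.01758528]
scene egg [0.5831 0.3524 0.0845] 226 0.06806833246190011 0.11831967158398171
scene bowl 0.5610683560371399 0.030750367790460587 0.08464160561561584 242
scene glass 0.7626621723175049 0.14504027366638184 0.04458744451403618 159
scene mug 0.7477406859397888 -0.15374302864074707 0.05398162826895714 161
rack [0.47334841 0.24927693 0.05037259] [0.62071699 0.38730484 0.07998342] 470
side tongs 1590 [ 0.3001277  -0.4113523   0.00800277] [ 0.64856137 -0.16908948  0.03499183] [ 0.46787976 -0.32747929  0.01891646]
side egg [0.5834 0.3504 0.0846] 425 0.03789244760420913 0.11673367485667985
side bowl 0.5605140924453735 0.029916830360889435 0.08281410485506058 293
side glass 0.7621305584907532 0.14652405679225922 0.0461612269282341 251
side mug 0.7469543218612671 -0.15985380113124847 0.05157427489757538 191
rack [0.47743991 0.24661982 0.05008583] [0.6152998  0.38665499 0.07984454] 846
```

View pics/w1.png

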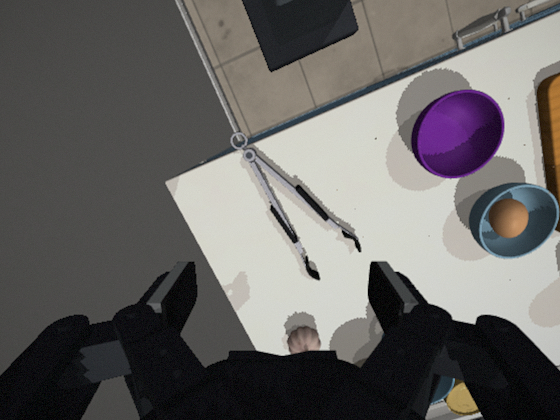

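The wrist view shows the hinge at (249,155), the grips at (284,222) and (312,203), and the tips at (313,270) and (351,240). The blue bowl is at (514,220) and the purple one at (458,133).

```bash
python3 - <<'E'
from h import *
c=cap("wrist");P=cloud(c);T=c["T"]
def at(u,v,z):
    d=T[:3,:3]@np.array([(u-c["cx"])/c["f"],(v-c["cy"])/c["f"],1]);o=T[:3,3];return o+d*(z-o[2])/d[2]
pts={k:at(*uv,.018)for k,uv in dict(hinge=(249,155),gL=(312,203),gR=(284,222),tL=(351,240),tR=(313,270)).items()}
for k,p in pts.items():print(k,p.round(4))
m=((P[...,2]>.010)&(P[...,2]<.035)).astype(np.uint8);m[285:]=0
n,l,s,ce=cv2.connectedComponentsWithStats(cv2.dilate(m,np.ones((3,3))))
lab=l[222,284];print(s[lab]);k=(l==lab)&(m>0)
q=P[k];px=c["pixels"][k].astype(int).max(1)
print(len(q),q[:,2].max())
h=pts["hinge"][:2];ax=(pts["gL"]+pts["gR"])[:2]/2-h;ax/=np.linalg.norm(ax)
for it in range(3):
    n_=np.array([-ax[1],ax[0]]);x=(q[:,:2]-h)@ax;y=(q[:,:2]-h)@n_
    b=(x>.085)&(x<.135)&(px<70)
    L=y[b&(y>0)];Rr=y[b&(y<0)];
    mid=(np.percentile(L,97)+np.percentile(Rr,3))/2
    print(ax,np.degrees(np.arctan2(ax[1],ax[0])),b.sum(),np.percentile(L,[3,50,97]).round(4),np.percentile(Rr,[3,50,97]).round(4),x.min(),x.max())
    ax=ax*.11+n_*mid;ax/=np.linalg.norm(ax)
xx=x[px<70]; print("dark x hist",np.histogram(xx,np.arange(-.03,.22,.01)))
print("grip",h+ax*.11,"yaw",np.degrees(np.arctan2(ax[1],ax[0])))
# blue bowl rim, red threshold: points near z .051 in bowl
d=np.linalg.norm(P[...,:2]-[.55,.05],axis=-1)
hsv=cv2.cvtColor(c["pixels"],cv2.COLOR_BGR2HSV)
mb=(d<.12)&(P[...,2]>.045)&(P[...,2]<.056)&(hsv[...,0]>90)&(hsv[...,0]<120)&(hsv[...,1]>60)
w=P[mb][:,:2]; print("bowl n",len(w),w.min(0),w.max(0),cv2.minEnclosingCircle(w.astype(np.float32)))
s=manip.get_state();print(s["tool_pos"],R.from_quat(s["orientation"]).as_matrix().round(3))
E
```

```text
hinge [ 0.3778 -0.261   0.018 ]
gL [ 0.472  -0.2061  0.018 ]
gR [ 0.4834 -0.2531  0.018 ]
tL [ 0.5464 -0.1726  0.018 ]
tR [ 0.5713 -0.2411  0.018 ]
[     0      0    560    420 218524]Traceback (most recent call last):
  File "<stdin>", line 11, in <module>
    return umr_maximum(a, axis, None, out, keepdims, initial, where)
ValueError: zero-size array to reduction operation maximum which has no identity
```

The tongs check out against their sizes: hinge to grip measures 105 mm and hinge to tip middle 189 mm. The grip is at about (0.482, -0.230) with a yaw of 17°. I'll turn so that the camera is on the hinge side, then refine.

Call:
jog_arm(motion=[{"linear":[-1.3,0.7,0],"roll":-10},{"linear":[-1.3,0.7,0],"roll":-10},{"linear":[-1.3,0,0],"roll":-10},{"linear":[-1.3,0,0],"roll":-10},{"linear":[0,0,0],"roll":0}])

```text
t: 4.35
tool_pos: [0.4787, -0.2229, 0.2728]
orientation: [-0.17, 0.985, 0.002, 0.006]
contact_force: [0.6, -0.4, 1.4]
width: 0.0853
```

```bash
cat > tf.py <<'E'
from h import *
def delta(tgt,yaw=None):
    s=manip.get_state();M=R.from_quat(s["orientation"]).as_matrix();d=np.array(tgt)-s["tool_pos"]
    y=np.degrees(np.arctan2(M[1,0],M[0,0]))
    print("t",s["t"],"pos",s["tool_pos"].round(4),"toolx yaw",y.round(1),"zaxis",M[:,2].round(3),"q",s["qpos"].round(2),"w",s["width"].round(4),"F",s["contact_force"].round(1))
    print("tool shift cm",(M.T@d*100).round(2))
E
python3 - <<'E'
from tf import *
c=cap("wrist");cv2.imwrite("pics/w2.png",c["pixels"]);P=cloud(c);np.savez("w2.npz",P=P,T=c["T"],f=c["f"],cx=c["cx"],cy=c["cy"])
for k,p in dict(hinge=(.3778,-.261,.018),grip=(.482,-.230,.018),bowl=(.56,.04,.05)).items():print(k,proj(c,np.array(p)).round())
hsv=cv2.cvtColor(c["pixels"],cv2.COLOR_BGR2HSV)
delta([.482,-.230,.1])
E
```

```text
hinge [280.  91.]
grip [276. 177.]
bowl [435. 294.]Traceback (most recent call last):
  File "<stdin>", line 5, in <module>
  File "tf.py", line 5, in delta
    print("t",s["t"],"pos",s["tool_pos"].round(4),"toolx yaw",y.round(1),"zaxis",M[:,2].round(3),"q",s["qpos"].round(2),"w",s["width"].round(4),"F",s["contact_force"].round(1))
                                                                                                                            ^^^^^^^^^^^^^^^^
AttributeError: 'float' object has no attribute 'round'
```

View pics/w2.png

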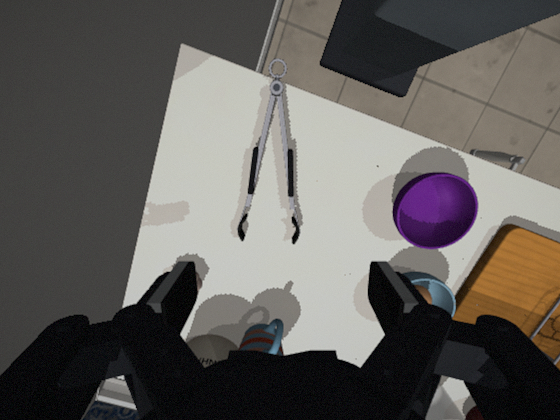

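The grips are at (253,171) and (291,173), the hinge at (277,87), and the tips at (241,229) and (296,231). The tongs sit a few degrees off the tool axis.

```bash
sed -i 's/s\["width"\].round(4)/round(s["width"],4)/' tf.py; python3 - <<'E'
from tf import *
z=np.load("w2.npz");T=z["T"]
def at(u,v,h):
    d=T[:3,:3]@np.array([(u-z["cx"])/z["f"],(v-z["cy"])/z["f"],1]);o=T[:3,3];return (o+d*(h-o[2])/d[2])[:2]
h=at(277,87,.02);g=(at(253,171,.018)+at(291,173,.018))/2;t=(at(241,229,.02)+at(296,231,.02))/2
print(h,g,t,np.linalg.norm(g-h),np.linalg.norm(t-h),np.linalg.norm(at(253,171,.018)-at(291,173,.018)))
a=t-h;a/=np.linalg.norm(a);y=np.degrees(np.arctan2(a[1],a[0]));gr=(h+.11*a);print("yaw",y,"grip",gr)
P=z["P"][150:250,225:310];print("zmax tongs",np.percentile(P[...,2],[1,50,98,99.5]))
delta([*gr,.08])
E
```

```text
[ 0.37409923 -0.26560571] [ 0.4773371  -0.23689417] [ 0.55823708 -0.21445581] 0.10715601312198923 0.1911100759805641 0.0518004185452102
yaw 15.524252790299219 grip [ 0.48008612 -0.23616462]
zmax tongs [-0.00257983 -0.00058782  0.02296629  0.02419236]
t 4.4 pos [ 0.478  -0.2232  0.2727] toolx yaw -160.6 zaxis [ 0.011  0.007 -1.   ] q [ 0.08  0.28  0.34  1.84 -0.12  1.03  2.38] w 0.0854 F [ 0.  -0.2 -0.3]
tool shift cm [ 0.47 -1.35 19.26]
```

Call:
jog_arm(motion=[{"linear":[0.4,-1.2,2],"roll":4},{"linear":[0,0,5],"roll":0},{"linear":[0,0,6],"roll":0},{"linear":[0,0,5],"roll":0},{"linear":[0,0,0],"roll":0}])

```text
t: 5.03
tool_pos: [0.4797, -0.2357, 0.0903]
orientation: [-0.124, 0.992, 0.001, 0.007]
contact_force: [-0.2, 0.0, 0.8]
width: 0.0849
```

```bash
python3 - <<'E'
from tf import *
delta([.4795,-.236,.002])
c=cap("wrist");cv2.imwrite("pics/w3.png",c["pixels"])
E
```

```text
t 5.025 pos [ 0.4797 -0.2357  0.0903] toolx yaw -165.8 zaxis [ 0.014  0.005 -1.   ] q [ 0.16  0.56  0.28  1.97 -0.26  0.64  2.43] w 0.0849 F [-0.2  0.   0.8]
tool shift cm [ 0.15 -0.03  8.83]
```

View pics/w3.png

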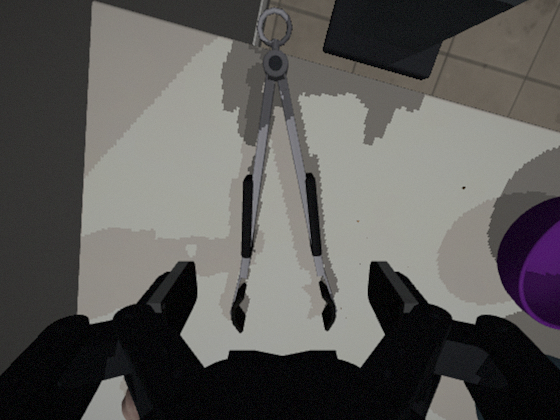

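Call:
jog_arm(motion=[{"linear":[0.1,0,4],"roll":-1},{"linear":[0,0,3],"roll":0},{"linear":[0,0,1.6],"roll":0},{"linear":[0,0,0],"roll":0}])

```text
t: 5.58
tool_pos: [0.4898, -0.2408, 0.0147]
orientation: [-0.13, 0.991, -0.004, 0.016]
contact_force: [0.4, -0.6, -0.4]
width: 0.0853
```

```bash
python3 - <<'E'
from tf import *
delta([.4795,-.236,.002])
E
```

```text
t 5.575 pos [ 0.4898 -0.2408  0.0147] toolx yaw -165.0 zaxis [ 0.033 -0.004 -0.999] q [ 0.21  0.69  0.21  1.97 -0.32  0.48  2.49] w 0.0853 F [ 0.4 -0.6 -0.4]
tool shift cm [0.91 0.74 1.23]
```

Call:
jog_arm(motion=[{"linear":[0.9,0.7,0],"roll":0},{"linear":[0,0,0],"roll":0}])

```text
t: 5.82
tool_pos: [0.4801, -0.2369, 0.017]
orientation: [-0.13, 0.991, -0.005, 0.018]
contact_force: [0.1, -0.1, 0.5]
width: 0.0852
```

```bash
python3 - <<'E'
from tf import *
delta([.4795,-.236,.002])
E
```

```text
t 5.825 pos [ 0.4801 -0.2369  0.017 ] toolx yaw -165.1 zaxis [ 0.037 -0.005 -0.999] q [ 0.21  0.68  0.21  2.   -0.32  0.46  2.49] w 0.0852 F [ 0.1 -0.1  0.5]
tool shift cm [0.08 0.12 1.49]
```

Call:
jog_arm(motion=[{"linear":[0.1,0.1,0.8],"roll":0},{"linear":[0.1,0.1,0.6],"roll":0},{"linear":[0,0,0],"roll":0}])

```text
t: 6.2
tool_pos: [0.4787, -0.2356, 0.0029]
orientation: [-0.13, 0.991, -0.005, 0.019]
contact_force: [0.2, -0.2, 1.1]
width: 0.0856
```

```bash
python3 - <<'E'
from tf import *
delta([.4795,-.236,.002])
E
```

```text
t 6.2 pos [ 0.4787 -0.2356  0.0029] toolx yaw -165.1 zaxis [ 0.038 -0.006 -0.999] q [ 0.22  0.7   0.2   2.   -0.33  0.43  2.5 ] w 0.0856 F [ 0.2 -0.2  1.1]
tool shift cm [-0.06 -0.06  0.1 ]
```

Now I'll close to about 54 mm.

Call:
jog_arm(motion=[{"linear":[0,0,0],"roll":0},{"linear":[0,0,0],"roll":0},{"linear":[0,0,0],"roll":0},{"linear":[0,0,0],"roll":0},{"linear":[0,0,0],"roll":0},{"linear":[0,0,0],"roll":0}], fingers=93, newtons=40)

```text
t: 6.95
tool_pos: [0.4793, -0.236, 0.0034]
orientation: [-0.13, 0.991, -0.006, 0.019]
contact_force: [-0.3, 0.6, 1.5]
width: 0.0541
```

Call:
jog_arm(motion=[{"linear":[0,0,-1],"roll":0},{"linear":[0,0,-3],"roll":0},{"linear":[0,0,-4],"roll":0},{"linear":[0,0,-4],"roll":0},{"linear":[0,0,-4],"roll":0},{"linear":[0,0,-2],"roll":0},{"linear":[0,0,0],"roll":0}])

```text
t: 7.82
tool_pos: [0.471, -0.2345, 0.1911]
orientation: [-0.129, 0.991, -0.005, 0.019]
contact_force: [0.4, -0.1, -1.0]
width: 0.0543
```

```bash
python3 - <<'E'
from tf import *
delta([.49,.05,.21])
c=cap("wrist");a=c["pixels"];c=cap("side");b=c["pixels"]
cv2.imwrite("pics/w4.png",np.hstack([a[:, 100:460],b[60:480,180:540] if 0 else cv2.resize(b[100:310,260:440],(360,420))]))
E
```

```text
t 7.825 pos [ 0.471  -0.2345  0.1911] toolx yaw -165.1 zaxis [ 0.039 -0.005 -0.999] q [ 0.1   0.37  0.35  1.95 -0.19  0.81  2.38] w 0.0543 F [ 0.4 -0.1 -1. ]
tool shift cm [-9.21 26.98 -1.96]
```

View pics/w4.png

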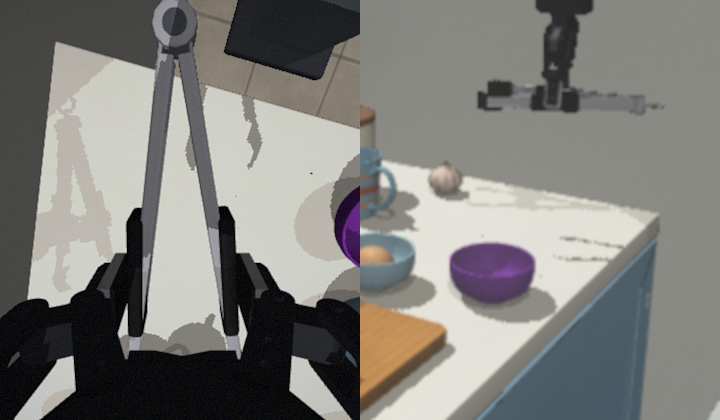

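The tongs are held level. The gripper body hides the tips in the wrist view, so I'll measure them from the fixed cameras, along with the blue bowl.

```bash
python3 - <<'E'
from tf import *
from scipy.optimize import least_squares
s=manip.get_state();M=R.from_quat(s["orientation"]).as_matrix();p0=s["tool_pos"]
for n in("scene","side"):
    c=cap(n);P=cloud(c).reshape(-1,3);px=c["pixels"].reshape(-1,3);hsv=cv2.cvtColor(c["pixels"],cv2.COLOR_BGR2HSV).reshape(-1,3)
    q=(P-p0)@M  # tool frame
    m=(abs(q[:,1])<.05)&(abs(q[:,2])<.05)&(abs(q[:,0])<.16)
    x=q[m];print(n,m.sum())
    for lo,hi in((-.11,-.095),(-.095,-.08),(-.08,-.06),(.05,.08),(.08,.1),(.1,.115),(.115,.15)):
        k=(x[:,0]>lo)&(x[:,0]<hi)
        if k.sum()>3:print((lo,hi),k.sum(),"y",np.percentile(x[k,1],[3,97]).round(4),"z",np.percentile(x[k,2],[3,50,97]).round(4))
    print("xmin",np.percentile(x[:,0],[.5,1,3]).round(4))
    mb=(np.linalg.norm(P[:,:2]-[.56,.05],axis=1)<.09)&(hsv[:,0]>90)&(hsv[:,0]<115)&(hsv[:,1]>70)&(P[:,2]>.046)&(P[:,2]<.056)
    w=P[mb][:,:2];r=least_squares(lambda v:np.hypot(*(w-v[:2]).T)-.051,[.56,.05],loss="soft_l1",f_scale=.003)
    print("bowl",len(w),r.x.round(4),w.min(0).round(3),w.max(0).round(3),P[mb][:,2].max())
c=cap("wrist");P=cloud(c);q=(P[22,274]-p0)@M;print("hinge in tool",q.round(4),"world",P[22,274].round(4))
E
```

```text
scene 753
(-0.11, -0.095) 19 y [-0.034   0.0392] z [-0.018  -0.0025  0.0042]
(-0.095, -0.08) 47 y [-0.0333  0.0444] z [-0.019  -0.009   0.0051]
(-0.08, -0.06) 54 y [0.0083 0.0442] z [-0.0191 -0.0098  0.0026]
(0.05, 0.08) 72 y [-0.0123  0.0159] z [-0.0189 -0.0106 -0.0005]
xmin [-0.1001 -0.0983 -0.0939]Traceback (most recent call last):
  File "<stdin>", line 15, in <module>
    return umr_minimum(a, axis, None, out, keepdims, initial, where)
ValueError: zero-size array to reduction operation minimum which has no identity
```

```bash
python3 - <<'E'
from tf import *
from scipy.optimize import least_squares
s=manip.get_state();M=R.from_quat(s["orientation"]).as_matrix();p0=s["tool_pos"]
for n in("side","scene"):
    c=cap(n);P=cloud(c).reshape(-1,3);hsv=cv2.cvtColor(c["pixels"],cv2.COLOR_BGR2HSV).reshape(-1,3)
    if n=="side":
        q=(P-p0)@M;m=(abs(q[:,1])<.05)&(abs(q[:,2])<.05)&(abs(q[:,0])<.16);x=q[m]
        for lo,hi in((-.11,-.095),(-.095,-.08),(-.08,-.06),(.05,.08),(.08,.1),(.1,.115),(.115,.15)):
            k=(x[:,0]>lo)&(x[:,0]<hi)
            if k.sum()>3:print((lo,hi),k.sum(),"y",np.percentile(x[k,1],[3,97]).round(4),"z",np.percentile(x[k,2],[3,50,97]).round(4))
    u,v=proj(c,np.array([.56,.05,.05]));print(n,"bowl px",u,v)
    near=(np.linalg.norm(P[:,:2]-[.555,.04],axis=1)<.12)&(P[:,2]>.047)&(P[:,2]<.056)
    H=hsv[near];print(near.sum(),np.median(H,0),np.histogram(H[:,0],[0,30,60,90,105,120,140,180])[0])
    b=near&(hsv[:,0]>85)&(hsv[:,0]<125)&(hsv[:,1]>40);w=P[b][:,:2]
    if len(w)>10:
        r=least_squares(lambda v:np.hypot(*(w-v[:2]).T)-.051,np.median(w,0),loss="soft_l1",f_scale=.003)
        print("bowl",len(w),r.x.round(4),w.min(0).round(3),w.max(0).round(3))
c=cap("wrist");P=cloud(c);q=(P[22,274]-p0)@M;print("hinge in tool",q.round(4),"world",P[22,274].round(4))
E
```

```text
(-0.11, -0.095) 25 y [-0.0319  0.0371] z [-0.0167 -0.0078  0.001 ]
(-0.095, -0.08) 83 y [-0.0376  0.0432] z [-0.0176 -0.0077  0.004 ]
(-0.08, -0.06) 112 y [-0.0355  0.0426] z [-0.0176 -0.0075  0.0035]
(0.05, 0.08) 109 y [-0.0152  0.0148] z [-0.0189 -0.0118 -0.0007]
(0.08, 0.1) 65 y [-0.0078  0.0098] z [-0.0195 -0.0117 -0.002 ]
(0.1, 0.115) 55 y [-0.0015  0.008 ] z [-0.0219 -0.0111  0.0017]
(0.115, 0.15) 38 y [-0.0168  0.0081] z [-0.0192 -0.0102 -0.0004]
side bowl px 272.76234580427 229.4064128618861
203 [ 98.  55. 147.] [ 44   1   2 102   0  38  16]
bowl 78 [0.5905 0.0311] [ 0.539 -0.02 ] [0.641 0.083]
scene bowl px 288.4465748420351 222.65897703347179
180 [100.   38.  169.5] [43  2  2 93  0  0 40]
hinge in tool [ 0.1082 -0.0026 -0.0208] world [ 0.3651 -0.264   0.2059]
```

```bash
cat > eggto.py <<'E'
from tf import *
def tip_to(p,off=(-.083,.003,-.007)):
    s=manip.get_state();M=R.from_quat(s["orientation"]).as_matrix()
    print("tip now",(s["tool_pos"]+M@np.array(off)).round(4)); delta(np.array(p)-M@np.array(off))
E
python3 -c "
from eggto import *
tip_to([.583,.3515,.2])"
```

```text
tip now [ 0.5486 -0.2096  0.1978]
t 8.125 pos [ 0.4695 -0.2339  0.1882] toolx yaw -165.1 zaxis [ 0.034 -0.004 -0.999] q [ 0.1   0.37  0.35  1.95 -0.19  0.81  2.38] w 0.0546 F [-0.7  0.  -0.5]
tool shift cm [-17.73  53.35  -0.31]
```

Call:
jog_arm(motion=[{"linear":[-0.4,1.5,-0.3],"roll":0},{"linear":[-1.0,3,0],"roll":0},{"linear":[-1.5,4.5,0],"roll":0},{"linear":[-1.5,4.5,0],"roll":0},{"linear":[-1.5,4.5,0],"roll":0},{"linear":[-1.5,4.5,0],"roll":0},{"linear":[-1.5,4.5,0],"roll":0},{"linear":[-1.5,4.5,0],"roll":0},{"linear":[-1.5,4.5,0],"roll":0},{"linear":[-1.0,3,0],"roll":0},{"linear":[-0.5,1.5,0],"roll":0},{"linear":[0,0,0],"roll":0}])

```text
t: 9.62
tool_pos: [0.4886, 0.2153, 0.1877]
orientation: [-0.132, 0.991, -0.003, 0.013]
contact_force: [-0.5, -0.9, -1.1]
width: 0.0542
```

```bash
python3 -c "
from eggto import *
tip_to([.583,.3515,.18])"
```

```text
tip now [0.5676 0.24   0.1968]
t 9.625 pos [0.4886 0.2153 0.1877] toolx yaw -164.8 zaxis [ 0.026 -0.002 -1.   ] q [-0.67  0.39  0.2   1.92 -0.08  0.83  1.41] w 0.0542 F [-0.5 -0.9 -1.1]
tool shift cm [-4.37 10.37  1.69]
```

Call:
jog_arm(motion=[{"linear":[-0.7,2,0],"roll":0},{"linear":[-1.5,3,0],"roll":0},{"linear":[-1.5,3,0],"roll":0},{"linear":[-0.7,2,0],"roll":0},{"linear":[0,0.4,0],"roll":0},{"linear":[0,0,0],"roll":0}])

```text
t: 10.38
tool_pos: [0.5052, 0.3265, 0.1874]
orientation: [-0.128, 0.992, -0.004, 0.012]
contact_force: [-0.1, -0.4, -0.3]
width: 0.0543
```

```bash
python3 - <<'E'
from eggto import *
tip_to([.583,.3515,.14])
s=manip.get_state();M=R.from_quat(s["orientation"]).as_matrix();p0=s["tool_pos"];X=[]
for n in("side","scene"):
    c=cap(n);P=cloud(c).reshape(-1,3);q=(P-p0)@M;m=(abs(q[:,1])<.06)&(abs(q[:,2]+.008)<.022)&(abs(q[:,0])<.16);x=q[m]
    for lo,hi in((-.115,-.095),(-.095,-.07),(-.07,-.045),(.06,.09),(.09,.115)):
        k=(x[:,0]>lo)&(x[:,0]<hi)
        if k.sum()>3:print(n,(lo,hi),k.sum(),"y",np.percentile(x[k,1],[3,97]).round(4),"z",np.percentile(x[k,2],[3,50,97]).round(4))
    u,v=proj(c,np.array([.583,.3515,.12])).astype(int);a=c["pixels"]
    X.append(cv2.resize(a[max(v-65,0):v+65,max(u-65,0):u+65],(400,400),interpolation=2))
cv2.imwrite("pics/w5.png",np.hstack(X))
E
```

```text
tip now [0.5845 0.3504 0.1962]
t 10.375 pos [0.5052 0.3265 0.1874] toolx yaw -165.3 zaxis [ 0.025 -0.005 -1.   ] q [-0.8   0.5   0.19  1.74 -0.09  0.9   1.25] w 0.0543 F [-0.1 -0.4 -0.3]
tool shift cm [0.25 0.21 5.62]
side (-0.115, -0.095) 65 y [-0.0336  0.0365] z [-0.0173 -0.0076  0.0048]
side (-0.095, -0.07) 286 y [-0.0369  0.0417] z [-0.0181 -0.0073  0.0052]
side (-0.07, -0.045) 210 y [-0.0345  0.0374] z [-0.0169 -0.0062  0.0033]
side (0.06, 0.09) 243 y [-0.0137  0.0106] z [-0.0194 -0.0132 -0.0007]
side (0.09, 0.115) 191 y [-0.0078  0.0058] z [-0.0227 -0.0133 -0.0006]
scene (-0.095, -0.07) 65 y [-0.035  0.043] z [-0.0201 -0.0102  0.0042]
scene (-0.07, -0.045) 68 y [-0.033   0.0394] z [-0.0177 -0.0065  0.0044]
scene (0.06, 0.09) 102 y [-0.0128  0.0118] z [-0.021  -0.015  -0.0011]
scene (0.09, 0.115) 89 y [-0.0089  0.0072] z [-0.0232 -0.0161  0.0002]
```

View pics/w5.png

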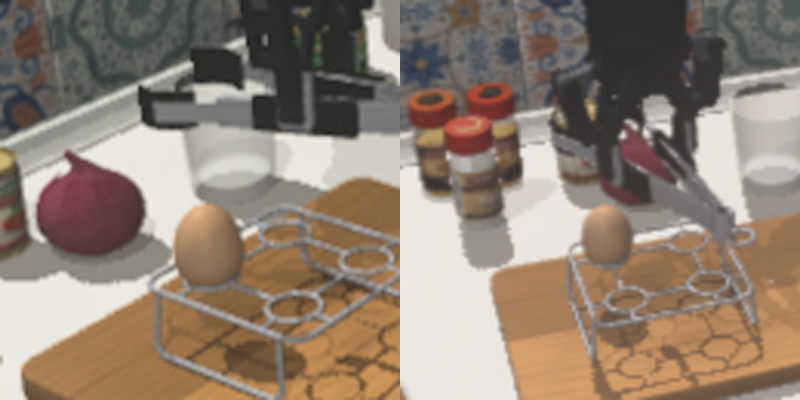

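The tongs are level above the egg, their tips straddling it. The egg is still in its back-left seat and nothing has been disturbed.

Call:
jog_arm(motion=[{"linear":[0.25,0.2,1.5],"roll":0},{"linear":[0,0,2.5],"roll":0},{"linear":[0,0,1.5],"roll":0},{"linear":[0,0,0],"roll":0}])

```text
t: 10.98
tool_pos: [0.5033, 0.3239, 0.1291]
orientation: [-0.126, 0.992, -0.005, 0.012]
contact_force: [0.9, -0.4, -1.3]
width: 0.0546
```

```bash
python3 -c "
from eggto import *
tip_to([.583,.3515,.087])"
```

```text
tip now [0.5828 0.3476 0.1378]
t 10.975 pos [0.5033 0.3239 0.1291] toolx yaw -165.6 zaxis [ 0.024 -0.007 -1.   ] q [-0.79  0.57  0.17  1.78 -0.1   0.78  1.25] w 0.0546 F [ 0.9 -0.4 -1.3]
tool shift cm [-0.01  0.44  5.08]
```

Call:
jog_arm(motion=[{"linear":[0,0.4,0.3],"roll":0},{"linear":[0,0.05,1.2],"roll":0},{"linear":[0,0.05,1.2],"roll":0},{"linear":[0,0,0],"roll":0}])

```text
t: 11.48
tool_pos: [0.5033, 0.3296, 0.1013]
orientation: [-0.126, 0.992, -0.004, 0.012]
contact_force: [0.1, -0.7, -0.7]
width: 0.0545
```

```bash
python3 -c "
from eggto import *
tip_to([.583,.3515,.087])"
```

```text
tip now [0.5828 0.3532 0.1102]
t 11.475 pos [0.5033 0.3296 0.1013] toolx yaw -165.6 zaxis [ 0.026 -0.006 -1.   ] q [-0.79  0.61  0.16  1.79 -0.11  0.73  1.25] w 0.0545 F [ 0.1 -0.7 -0.7]
tool shift cm [ 0.07 -0.14  2.32]
```

Call:
jog_arm(motion=[{"linear":[0,-0.1,1.0],"roll":0},{"linear":[0,0,1.0],"roll":0},{"linear":[0,0,0.2],"roll":0},{"linear":[0,0,0],"roll":0}])

```text
t: 11.98
tool_pos: [0.5045, 0.3283, 0.0778]
orientation: [-0.125, 0.992, -0.004, 0.013]
contact_force: [-0.0, 0.7, -1.1]
width: 0.0543
```

```bash
python3 - <<'E'
from eggto import *
tip_to([.583,.3515,.087]);X=[]
for n in("side","scene"):
    c=cap(n)
    u,v=proj(c,np.array([.583,.3515,.09])).astype(int);a=c["pixels"]
    X.append(cv2.resize(a[max(v-45,0):v+45,max(u-45,0):u+45],(400,400),interpolation=2))
cv2.imwrite("pics/w6.png",np.hstack(X))
E
```

```text
tip now [0.5839 0.3519 0.0868]
t 11.975 pos [0.5045 0.3283 0.0778] toolx yaw -165.6 zaxis [ 0.026 -0.006 -1.   ] q [-0.78  0.65  0.16  1.79 -0.12  0.69  1.26] w 0.0543 F [-0.   0.7 -1.1]
tool shift cm [ 0.1  -0.02 -0.02]
```

View pics/w6.png

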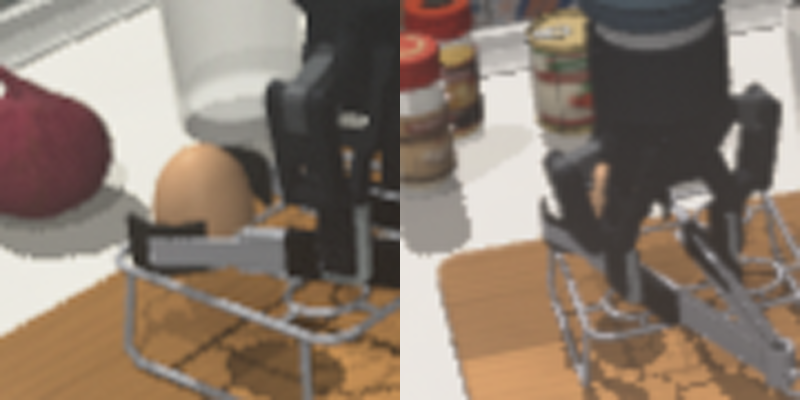

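Both tips straddle the egg at girth height. I'll close gently in stages.

Call:
jog_arm(motion=[{"linear":[0,0,0],"roll":0},{"linear":[0,0,0],"roll":0},{"linear":[0,0,0],"roll":0},{"linear":[0,0,0],"roll":0}], fingers=125, newtons=24)

```text
t: 12.58
tool_pos: [0.505, 0.3288, 0.0789]
orientation: [-0.126, 0.992, -0.004, 0.013]
contact_force: [0.5, 0.0, -1.4]
width: 0.0438
```

Call:
jog_arm(motion=[{"linear":[0,0,0],"roll":0},{"linear":[0,0,0],"roll":0},{"linear":[0,0,0],"roll":0},{"linear":[0,0,0],"roll":0}], fingers=140, newtons=24)

```text
t: 13.08
tool_pos: [0.5041, 0.3288, 0.0787]
orientation: [-0.126, 0.992, -0.004, 0.013]
contact_force: [-0.6, -0.4, -0.6]
width: 0.0386
```

Call:
jog_arm(motion=[{"linear":[0,0,0],"roll":0},{"linear":[0,0,0],"roll":0},{"linear":[0,0,0],"roll":0},{"linear":[0,0,0],"roll":0}], fingers=155, newtons=24)

```text
t: 13.58
tool_pos: [0.5038, 0.3287, 0.0787]
orientation: [-0.126, 0.992, -0.004, 0.012]
contact_force: [-1.8, 0.5, -0.6]
width: 0.0378
```

```bash
python3 - <<'E'
from eggto import *
tip_to([.583,.3515,.087])
E
```

```text
tip now [0.5833 0.3524 0.0877]
t 13.575 pos [0.5038 0.3287 0.0787] toolx yaw -165.5 zaxis [ 0.026 -0.005 -1.   ] q [-0.78  0.65  0.16  1.79 -0.12  0.69  1.26] w 0.0378 F [-1.8  0.5 -0.6]
tool shift cm [ 0.05 -0.08  0.07]
```

The jaws stopped on the egg at 37.8 mm. Lifting.

Call:
jog_arm(motion=[{"linear":[0,0,-0.4],"roll":0},{"linear":[0,0,-0.8],"roll":0},{"linear":[0,0,-1.2],"roll":0},{"linear":[0,0,-1.5],"roll":0},{"linear":[0,0,-1.5],"roll":0},{"linear":[0,0,-1.5],"roll":0},{"linear":[0,0,-0.7],"roll":0},{"linear":[0,0,0],"roll":0}])

```text
t: 14.58
tool_pos: [0.5033, 0.3295, 0.1618]
orientation: [-0.125, 0.992, -0.003, 0.014]
contact_force: [-0.0, 0.1, -2.1]
width: 0.0376
```

```bash
python3 - <<'E'
from eggto import *
tip_to([.5905,.0315,.16]);X=[]
for n in("side","scene"):
    c=cap(n)
    u,v=proj(c,np.array([.583,.3515,.12])).astype(int);a=c["pixels"]
    X.append(cv2.resize(a[max(v-60,0):v+60,max(u-60,0):u+60],(400,400),interpolation=2))
cv2.imwrite("pics/w7.png",np.hstack(X))
E
```

```text
tip now [0.5827 0.353  0.1711]
t 14.575 pos [0.5033 0.3295 0.1618] toolx yaw -165.6 zaxis [ 0.029 -0.003 -1.   ] q [-0.8   0.53  0.18  1.76 -0.1   0.84  1.24] w 0.0376 F [-0.   0.1 -2.1]
tool shift cm [  7.28 -31.33   1.22]
```

View pics/w7.png

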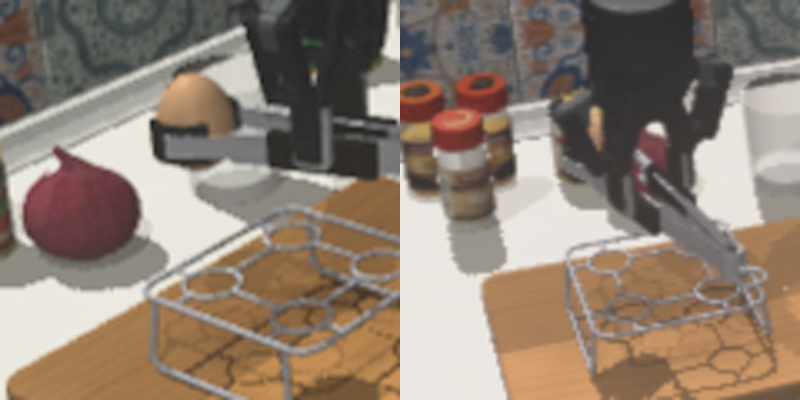

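The egg is out of its seat, held upright in the cups, and the rack hasn't moved. I'll carry it over to the bowl.

Call:
jog_arm(motion=[{"linear":[0.2,-0.8,0],"roll":0},{"linear":[0.4,-1.8,0],"roll":0},{"linear":[0.7,-3,0],"roll":0},{"linear":[0.7,-3,0],"roll":0},{"linear":[0.8,-3.5,0],"roll":0},{"linear":[0.8,-3.5,0],"roll":0},{"linear":[0.8,-3.5,0],"roll":0},{"linear":[0.7,-3,0],"roll":0},{"linear":[0.5,-2.5,0],"roll":0},{"linear":[0.3,-1.5,0],"roll":0},{"linear":[0.1,-0.7,0],"roll":0},{"linear":[0,0,0],"roll":0}])

```text
t: 16.18
tool_pos: [0.5062, 0.0312, 0.1598]
orientation: [-0.12, 0.993, -0.007, 0.01]
contact_force: [-0.8, 0.2, -3.0]
width: 0.0381
```

```bash
python3 -c "
from eggto import *
tip_to([.5905,.0315,.15],(-.084,.003,-.007))"
```

```text
tip now [0.5869 0.0543 0.1683]
t 16.175 pos [0.5062 0.0312 0.1598] toolx yaw -166.2 zaxis [ 0.022 -0.011 -1.   ] q [-0.35  0.39  0.23  2.   -0.11  0.74  1.76] w 0.0381 F [-0.8  0.2 -3. ]
tool shift cm [ 0.23 -2.27  1.86]
```

Call:
jog_arm(motion=[{"linear":[0.1,-0.7,0.6],"roll":0},{"linear":[0.1,-0.9,1.0],"roll":0},{"linear":[0,-0.6,0.7],"roll":0},{"linear":[0,0,0.2],"roll":0},{"linear":[0,0,0],"roll":0},{"linear":[0,0,0],"roll":0}])

```text
t: 16.92
tool_pos: [0.5102, 0.0102, 0.1326]
orientation: [-0.122, 0.992, -0.006, 0.009]
contact_force: [0.2, 0.8, -2.4]
width: 0.038
```

```bash
python3 - <<'E'
from eggto import *
from scipy.optimize import least_squares
tip_to([.5905,.0315,.14],(-.084,.003,-.007));X=[]
for n in("side","scene"):
    c=cap(n);Pi=cloud(c);P=Pi.reshape(-1,3);hsv=cv2.cvtColor(c["pixels"],cv2.COLOR_BGR2HSV).reshape(-1,3)
    near=(np.linalg.norm(P[:,:2]-[.59,.0315],axis=1)<.09)
    b=near&(P[:,2]>.046)&(P[:,2]<.056)&(hsv[:,0]>85)&(hsv[:,0]<125)&(hsv[:,1]>40);w=P[b][:,:2]
    if len(w)>10:print(n,"bowl",len(w),least_squares(lambda v:np.hypot(*(w-v).T)-.051,[.59,.03],loss="soft_l1",f_scale=.003).x.round(4),w.min(0).round(3),w.max(0).round(3))
    e=near&(P[:,2]>.1)&(P[:,2]<.19)&(hsv[:,0]<20)&(hsv[:,1]>70)&(hsv[:,2]>70);q=P[e]
    if len(q)>15:
        def res(p):
            d=q-p;h=d[:,2];return np.sqrt((d[:,0]**2+d[:,1]**2)/.022**2+(h/np.where(h>0,.032,.025))**2)-1
        print(n,"egg",len(q),least_squares(res,[.59,.035,.14],loss="soft_l1",f_scale=.05).x.round(4),q[:,2].min(),q[:,2].max())
    u,v=proj(c,np.array([.59,.03,.09])).astype(int);a=c["pixels"]
    X.append(cv2.resize(a[max(v-60,0):v+60,max(u-60,0):u+60],(400,400),interpolation=2))
cv2.imwrite("pics/w8.png",np.hstack(X))
E
```

```text
tip now [0.5908 0.0336 0.141 ]
t 16.925 pos [0.5102 0.0102 0.1326] toolx yaw -165.9 zaxis [ 0.02 -0.01 -1.  ] q [-0.3   0.44  0.22  2.01 -0.13  0.69  1.82] w 0.038 F [ 0.2  0.8 -2.4]
tool shift cm [ 0.08 -0.2   0.1 ]
side bowl 107 [0.5904 0.0313] [ 0.538 -0.023] [0.642 0.084]
side egg 161 [0.59   0.0318 0.1352] 0.12117845908840646 0.16892867083431007
scene egg 71 [0.59   0.0325 0.1369] 0.13887054917129482 0.1675657203639539
```

View pics/w8.png

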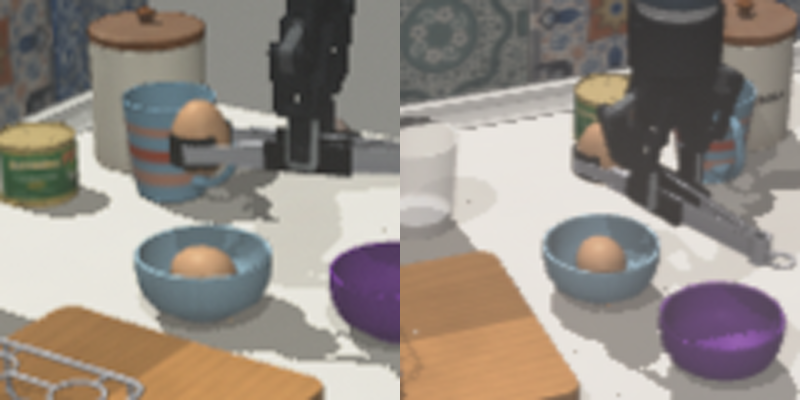

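The egg is at (0.590, 0.032) and the bowl at (0.590, 0.031). The egg's bottom is about 60 mm above the rim. I'll settle for a moment, check and hand in.

Call:
jog_arm(motion=[{"linear":[0,0,0],"roll":0},{"linear":[0,0,0],"roll":0},{"linear":[0,0,0],"roll":0}])

```text
t: 17.4
tool_pos: [0.5105, 0.0106, 0.1331]
orientation: [-0.123, 0.992, -0.006, 0.01]
contact_force: [0.3, -0.5, -3.4]
width: 0.0377
```

```bash
python3 - <<'E'
from eggto import *
tip_to([.5905,.0315,.14],(-.084,.003,-.007));print(abs(manip.get_state()["qvel"]).max())
print(manip.job_done())
E
```

```text
tip now [0.591  0.034  0.1416]
t 17.4 pos [0.5105 0.0106 0.1331] toolx yaw -165.9 zaxis [ 0.021 -0.01  -1.   ] q [-0.3   0.44  0.22  2.01 -0.13  0.69  1.82] w 0.0377 F [ 0.3 -0.5 -3.4]
tool shift cm [ 0.12 -0.23  0.16]
0.0026269879384083843
the job is handed in; nothing more can be done
None
```

I gripped the tongs by their hand grips, closed them round the egg at its girth with a 24 N gripper force, and lifted it out of the rack. The job was handed in at 17.4 s with the tongs holding the egg still over the blue bowl.

- **Position:** the cameras put the egg's middle at (0.590, 0.032) and the bowl's centre at (0.590, 0.031). The egg's bottom is about 60 mm above the rim.
- **Grip:** the opening held steady at about 38 mm, so the egg was not slipping. By the tongs' figures, each tip presses it with about 9 N.
- **Other things:** the rack looked unmoved after the lift. The bowl measured in the same place at the end. I never went near the mug or the glass and did not re-measure them.
- **Disagreements:** the tip position worked out from the arm's pose was about 2 mm off the camera fit sideways and 5 mm higher. The tool also ended tilted by about 1–2°, which I could not correct, but the tongs stayed level.

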